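# Close the vegetable slicer's feed tube with its pusher and engage the drive lever

### The job

Stand the black pusher with the orange collar in the slicer's leaning feed tube and push it fully home, so that its collar sits flush on the tube's rim and the yellow interlock plate inside is pressed down; do it by feel, without ramming it. Only then throw the lever with the red cross-grip into the notch between the two green teeth, and let go of everything. Leave the cutting disc, the white-capped jar and the brush where they are.

Things in the scene. Friction and masses are not known exactly. Their poses are not given: they have to be found in the camera images.
- pusher: Pusher, loose, 149 mm tall, about 0.3 kg, standing upright on one of the two boards. From the bottom (origin = centre of its foot, z up along it): black round tapered plug, 47 mm diameter at the foot widening to 56 mm at 80 mm height; orange collar 76 mm diameter from 80 to 88 mm; black flat-sided grip from 88 to 149 mm, 44 mm along its x and 28 mm along its y, centred on the axis.
- collar (a point): Centre of the underside of the pusher's orange collar, 80 mm up its axis; same axes as the pusher.
- slicer: White slicer, fixed, housing 300 mm deep (x) by 320 mm wide (y) by 76 mm high, grey motor cover at the back up to 130 mm; origin on the table, 100 mm behind its front face, front towards its -x, z up. Feed tube at its +y side, lever at its -y side.
- tube_low (a point): Where the centre of the feed tube's mouth would be with the tube clamped at its lowest, 170 mm above the table; z points out along the tube's axis, y is the slicer's y. The real mouth stands 0 to 16 mm farther out along z, differently each time and not measured: find it by touch (or sight).
- mount: Fixed clamp of the steel feed tube, 90 mm below tube_low, same axes: z leans 28 degrees from vertical to the slicer's front (-x). Tube 90 mm long, bore 58.6 mm wide at the mouth tapering to 49.7 mm at 80 mm depth (1.3 mm clearance round the pusher when home). Around the mouth a flat rim, 90 mm outer diameter, 8 mm thick, on which the collar comes to rest.
- interlock (a joint): Travel in m of the yellow interlock plate (36 mm disc) in the tube, along its axis. 0: plate top 62 mm below the tube's true mouth; grows as the pusher's foot pushes it down, to 0.018 when the pusher is home (stop at 0.022). It moves stiffly (about 9 N, more than the pusher's weight) and stays where it is pushed.
- lever (a joint): Angle in rad of the drive lever about its pivot (hinge along the slicer's y). 0: leans 40 degrees (0.70 rad) from vertical to the slicer's front (-x); grows as it swings up and over to the back (+x); stop at 1.4. Stiff (about 2 N at the grip), stays where it is left.
- lever_knob (a point): Centre of the lever's red cross-grip, a round bar 28 mm in diameter and 44 mm long along the slicer's y (flat ends), 100 mm from the pivot; its z points along the lever, away from the pivot.
- lever_pivot (a point): Lever's pivot, 115 mm above the table, in the plane in which the grip swings; axes of the slicer (the hinge is y). A steel quadrant of 50 mm radius stands 18 mm to its +y side.
- notch (a joint): Angle in rad of the green-toothed notch about the same pivot, counted like the lever: the lever is in the notch when both angles agree. It differs from start to start and cannot be moved.
- notch_gap (a point): Centre of the 20 mm gap between the two green teeth, 56 mm from the pivot; its z points away from the pivot.
- disc: Spare cutting disc, steel, 124 mm diameter, 5 mm thick with a grey hub to 23 mm, lying on the white board; origin at its underside. Leave it.
- tub: Closed jar, 60 mm diameter, 85 mm high with a white cap, on the white board; origin at its underside. Leave it.
- brush: Brush, 150 mm long, lying on the green board, beyond the pusher; origin at its underside centre. Leave it.
- green_board: Green cutting board, fixed, 200 (x) by 180 (y) by 10 mm, carrying pusher and brush; origin under its centre.
- white_board: White cutting board, fixed, 200 by 180 by 10 mm, carrying disc and jar; origin under its centre.

How it is judged (in metres and radians):
On the way, in this order (a step that is already met when the one before it is completed fails the run):
1. the pusher is fully home in the feed tube and the interlock plate pressed down, while the lever still stands clear of the notch (more than 0.2 rad before it) (value of joint interlock between 0.016 and 0.0195 m and x of collar in the frame of tube_low between -0.004 and 0.004 m and y of collar in the frame of tube_low between -0.004 and 0.004 m and z of collar in the frame of tube_low below 0.019 m and angle between the z axis of collar and the z axis of tube_low, either way round below 0.07 rad and angle between the z axis of lever_knob and the z axis of notch_gap, either way round above 0.2 rad), for 0.2 s.
2. the lever is in the green notch with the pusher still home (value of joint interlock between 0.016 and 0.0195 m and x of collar in the frame of tube_low between -0.004 and 0.004 m and y of collar in the frame of tube_low between -0.004 and 0.004 m and z of collar in the frame of tube_low below 0.019 m and angle between the z axis of collar and the z axis of tube_low, either way round below 0.07 rad and angle between the z axis of lever_knob and the z axis of notch_gap, either way round below 0.1 rad), for 0.2 s.
At the end, for the whole second after the job is handed in: Pusher at rest in the tube: interlock plate down by 16 to 19.5 mm (18 is flush), collar within 4 mm of the tube's axis in its x and y and at most 19 mm out from tube_low, axis within 0.07 rad of the tube's; lever at rest within 0.1 rad of the green notch (all of step 2 and linear speed of pusher below 0.01 m/s and velocity of joint lever between -0.05 and 0.05 rad/s); the robot touches nothing.
It fails at once if the pusher is rammed: more than 80 N between it and the slicer (contact force between pusher and slicer above 80 N).
It fails at once if the disc, jar or brush is moved by more than 20 mm (distance of any of disc, tub, brush from where it was at the start of the episode above 0.02 m).
It also fails if it takes over 64 s, if anything falls off the work surface, if the arm or the gripper's body presses on something with over 40 N, if the wrist force passes 120 N, or if a joint passes its speed limit or range.

### The arm

A 6-joint arm with a two-finger parallel gripper is mounted at the origin on the work surface. World frame = base frame: x ahead of the robot, y to its left, z up, the work surface at z = 0. Lengths are in m, angles in degrees, forces in N, time in s.
With the tool pointing down it reaches from about 0.4 to 0.825 m from the base axis. Payload 7 kg.
Tool frame: the origin (TCP) lies on the centre line of the jaws, within the pads' length; the fingertips stand 19 mm ahead of it and the grasp point (between the pads) is the TCP; z points along the fingers, y is the line along which they close (so a half turn about z gives the same grasp; the last joint's range is limited). The gripper opens to 88 mm and grips with 3 to 60 N. Pads are 19 mm wide; open, the fingers measure 130 mm over their backs; the gripper's body (78 mm by 193 mm) begins 47 mm behind the grasp point.
Start: joints at [89.731, 20.546, 0.682, 0, -70.136, -16.507], TCP at [0.195, 0.646, 0.216] pointing down, gripper open.
Joint ranges: [-176.03, 176.03], [-82.01, 121.73], [-58.28, 71.71], [-173.87, 95.51], [-174.79, -0.11], [-173.66, 173.66]. Speed limits (degrees/s): [136.94, 136.94, 172.46, 180, 180, 180].

### API

Orientations are given as [roll, pitch, yaw] about the fixed x, y, z axes, in that order (R = Rz(yaw) Ry(pitch) Rx(roll)).
In Python, from plant import ctrl gives the robot as it stands.
- The arm moves only by the tool move_arm, never from a script. Its argument "motion" is a list of rows, each a list of 3 entries, a list of its own where there are three numbers: the shift along the tool's x, y, z in mm, then the turn, a rotation vector about the tool's x, y, z in degrees, then the closure, from 0 (fully open) to 1 (shut). A call has 1 to 10 rows; each row is the pose to reach, as a shift and turn from the pose commanded when the call began, along the tool's axes at that moment; what a row does not reach only later rows make up. A row lasts 1/12 s, in which the tool goes at most 41.7 mm and 7.16 degrees, less where a joint would pass 70% of its speed; a pose out of reach is approached as far as the arm can. A call with a gripper value outside its range is refused whole. The fingers move at their own pace and stop on an object; the grip force is fixed at half the most. Time passes only in rows, so rows that repeat a pose let the fingers close. It gives the time, the measured TCP pose, the force, the opening and the grip force at its end, in the units of the state.
- ctrl.get_obs(): the state, without advancing time (a new reading comes with each control period).
- ctrl.snapshot(name): name is "scene" or "side" or "wrist"; returns a dict with "color" (480x640x3 uint8, blue, green, red), "camera_matrix" (3x3 intrinsics, pixels), "cam_to_world" (4x4, takes a point from camera to world coordinates). Camera axes: x right, y up, looking along -z (the intrinsics and any distortion apply to the point x, -y, -z); pixel columns grow to the right and rows downward; lengths in m; the calibration is good to about 2 mm. A picture is of the moment at which its call begins. There is no depth.
- ctrl.close_job(): hands the job in; it is judged then, once.
The state is a dict: "clock": time; "joint_pos": joint angles; "qvel": joint speeds; "tau": joint torques, N m; "tool_pos": TCP position; "orientation": TCP orientation; "force": force on the tool from outside, world axes, zero at the start; "moment": the same for the moment, N m; "opening": finger opening in m; "gripper_force": force on a finger pad.
Only numpy, scipy, OpenCV 4.12 (cv2) and the standard library are available. Lean on these libraries where they do the work, as an engineer would, in place of code of your own. Each camera call takes 0.05 s, during which the arm holds its last target. There are 200 camera calls.

## Working session

There is one attempt and no reset: what is moved stays moved. The work goes in short steps, Python scripts to look and compute and a tool call to move; the robot and the scene stay as the last step left them, time stands still between calls to the robot, and variables do not carry over. Pictures are saved under pics/ and viewed, at most 10 in all, crops included, and the job is handed in when it is done.

Besides the shell and the picture viewer there is one more tool, called as name(argument=value, ...), one argument or row to a line, values as JSON. move_arm: Moves the arm, as the interface text tells. Its arguments: {"type":"object","properties":{"motion":{"type":"array"}},"required":["motion"]}

```bash
mkdir -p pics; cat > h.py <<'E'
import numpy as np,cv2,pickle
from scipy.spatial.transform import Rotation as R
from plant import ctrl
def snap(n,f):
    s=ctrl.snapshot(n); cv2.imwrite(f'pics/{f}.png',s['color']); pickle.dump(s,open(f'pics/{f}.pkl','wb')); return s
def load(f): return pickle.load(open(f'pics/{f}.pkl','rb'))
def ray(s,uv):
    K=np.array(s['camera_matrix']);T=np.array(s['cam_to_world'])
    d=np.linalg.inv(K)@[uv[0],uv[1],1]; d=T[:3,:3]@[d[0],-d[1],-d[2]]
    return T[:3,3],d/np.linalg.norm(d)
def onz(s,uv,z):
    o,d=ray(s,uv); return o+d*(z-o[2])/d[2]
def proj(s,P):
    K=np.array(s['camera_matrix']);T=np.linalg.inv(np.array(s['cam_to_world']))
    P=np.atleast_2d(P)@T[:3,:3].T+T[:3,3]; q=(P*[1,-1,-1])@K.T; return q[:,:2]/q[:,2:]
def tri(l):
    A=0;b=0
    for s,uv in l:
        o,d=ray(s,uv); M=np.eye(3)-np.outer(d,d); A=A+M;b=b+M@o
    return np.linalg.solve(A,b)
E
python3 - <<'E'
from h import *
for n in("scene","side","wrist"):
    s=snap(n,n+'0'); print(n,np.round(s['cam_to_world'],3).tolist(),np.round(s['camera_matrix'],1).tolist(),[k for k in s])
print(ctrl.get_obs())
E
```

```text
scene [[-0.896, -0.359, 0.261, 0.848], [0.444, -0.73, 0.519, 0.625], [0.004, 0.581, 0.814, 1.08], [0.0, 0.0, 0.0, 1.0]] [[445.2, 0.0, 318.9], [0.0, 445.2, 236.6], [0.0, 0.0, 1.0]] ['color', 'camera_matrix', 'cam_to_world']
side [[0.867, 0.379, -0.324, 0.257], [-0.499, 0.649, -0.574, -0.509], [-0.007, 0.659, 0.752, 0.842], [0.0, 0.0, 0.0, 1.0]] [[449.6, 0.0, 317.5], [0.0, 449.6, 239.0], [0.0, 0.0, 1.0]] ['color', 'camera_matrix', 'cam_to_world']
wrist [[-0.288, 0.924, 0.253, 0.261], [-0.958, -0.278, -0.075, 0.626], [0.001, -0.264, 0.965, 0.384], [0.0, 0.0, 0.0, 1.0]] [[352.5, 0.0, 321.5], [0.0, 352.5, 244.1], [0.0, 0.0, 1.0]] ['color', 'camera_matrix', 'cam_to_world']
{'clock': 0.15, 'joint_pos': array([ 8.97303091e+01,  2.05823521e+01,  6.44882975e-01, -1.57240975e-02,
       -7.01352168e+01, -1.65058513e+01]), 'qvel': array([ 0.04908806, -0.06362342,  0.12365081,  0.11976648, -0.06178269,
        0.05187354]), 'tau': array([-1.53731591e-03, -5.83275282e+01,  2.93292725e+01,  7.00131521e+00,
        8.78894760e-03, -1.13445478e-04]), 'tool_pos': array([0.19474194, 0.64588791, 0.21492343]), 'orientation': array([ 1.79926109e+02, -6.47869140e-03, -1.67808905e+01]), 'force': array([-0.27026542,  0.15998849, -0.45713218]), 'moment': array([-0.01984581, -0.08991592, -0.00158667]), 'gripper_force': 0.0, 'opening': 0.0872758284143696}
```

View pics/scene0.png

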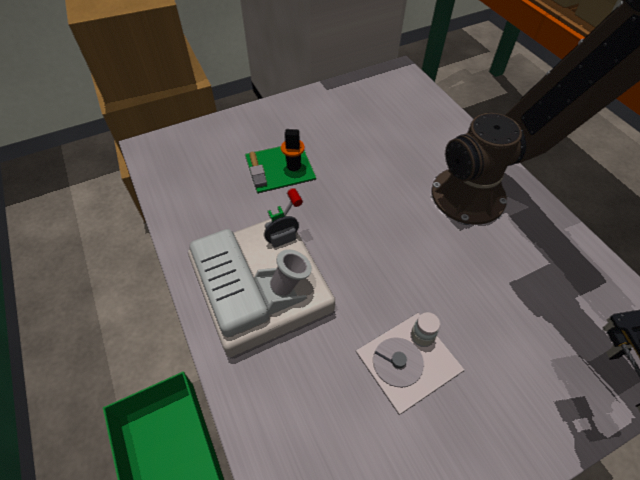

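View pics/side0.png

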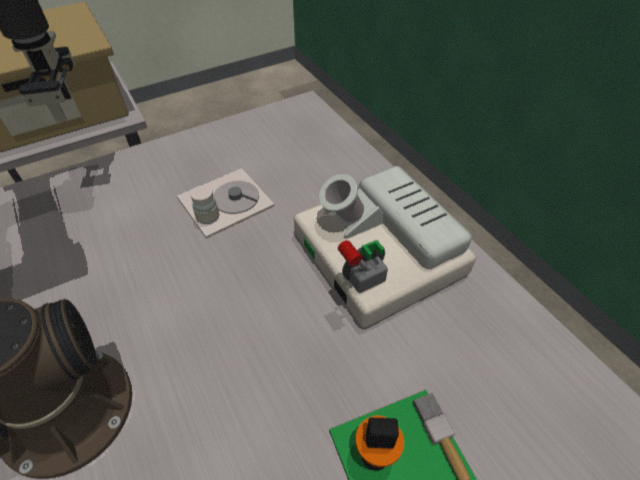

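The scene view shows the pusher on the green board at about (292,150), the lever grip at (295,198), the tube mouth at (293,265), and the disc and jar near (400,350). The side view shows the pusher at (381,440), the grip at (349,252) and the tube mouth at (339,193). I'll enlarge both.

```bash
python3 - <<'E'
from h import *
a=load('scene0')['color'];b=load('side0')['color']
cv2.imwrite('pics/c1.png',cv2.resize(a[120:360,180:350],None,fx=2.5*1.0,fy=2.5,interpolation=cv2.INTER_CUBIC))
c=np.hstack([cv2.resize(b[160:330,285:485],None,fx=2.4,fy=2.4,interpolation=cv2.INTER_CUBIC),np.pad(cv2.resize(b[380:480,325:455],None,fx=2.4,fy=2.4,interpolation=cv2.INTER_CUBIC),((0,168),(0,0),(0,0)))])
cv2.imwrite('pics/c2.png',c);print(c.shape)
E
```

```text
(408, 792, 3)
```

View pics/c1.png

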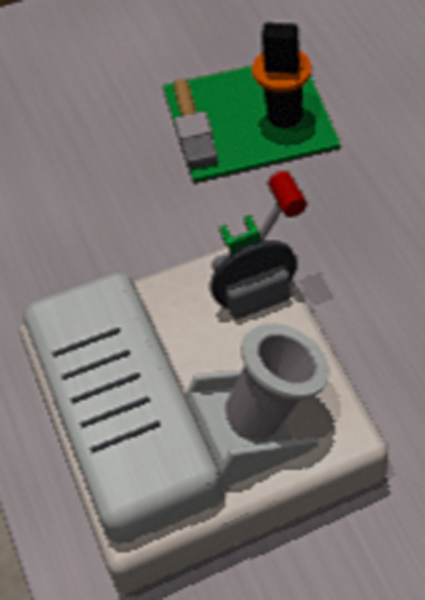

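View pics/c2.png

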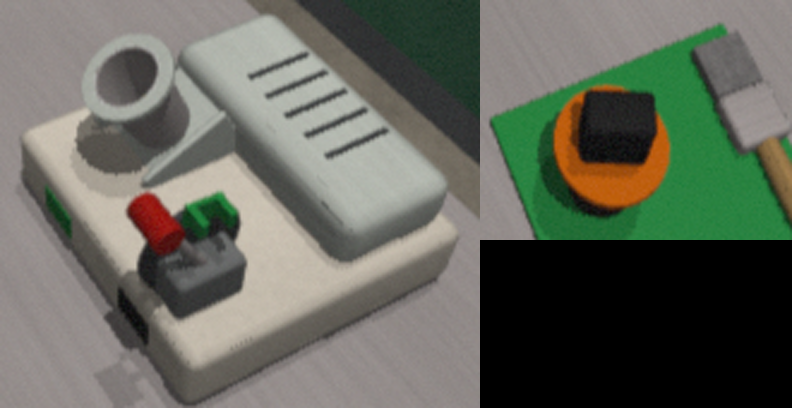

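Crops: rim centre is about c1 (285,361) and c2 (129,79). The slot ends on the cover, the red grip and the green teeth are all clear. Next I triangulate.

```bash
python3 - <<'E'
from h import *
from scipy.optimize import least_squares
S=load('scene0');D=load('side0')
sc=lambda p:(180+(p[0]+.5)/2.5-.5,120+(p[1]+.5)/2.5-.5); sd=lambda p:(285+(p[0]+.5)/2.4-.5,160+(p[1]+.5)/2.4-.5)
L=[(54,355),(64,378),(73,402),(82,426),(92,450)];Rr=[(119,330),(129,353),(139,377),(149,401),(159,425)]
l=[(250,76),(267,96),(286,115),(306,135),(328,157)];r=[(307,55),(326,72),(347,92),(366,111),(387,131)]
f=np.array([tri([(S,sc(Rr[i])),(D,sd(l[4-i]))]) for i in range(5)]);b=np.array([tri([(S,sc(L[i])),(D,sd(r[4-i]))]) for i in range(5)])
print(np.round(f,3),np.round(b,3))
dx=(b-f).mean(0);dy=f[4]-f[0]+b[4]-b[0]
print('yaw',np.degrees(np.arctan2(dx[1],dx[0])),np.degrees(np.arctan2(-dy[0],dy[1])))
yaw=np.arctan2(-dy[0],dy[1])
obs=[(S,sc,[(242,365),(327,360),(285,325),(285,397)],[(257,359),(316,359),(287,333),(287,386)]),(D,sd,[(83,88),(175,70),(130,34),(118,125)],[(96,80),(161,74),(129,46),(124,107)])]
def ax(y,t=np.radians(28)): return R.from_euler('ZY',[y,-t]).as_matrix()
th=np.linspace(0,2*np.pi,181)
def res(p,full=0):
    A=ax(p[3]);out=[]
    for s,g,o,i in obs:
        for pts,rad in((o,.045),(i,.0293)):
            e=proj(s,p[:3]+rad*(np.outer(np.cos(th),A[:,0])+np.outer(np.sin(th),A[:,1])))
            for q in pts:
                d=e-np.array(g(q));k=np.argmin((d**2).sum(1));n=(e[(k+1)%180]-e[k-1]);n/=np.linalg.norm(n);out.append(d[k]@[n[1],-n[0]])
    return np.array(out+[(p[3]-yaw)*30])
q=least_squares(res,[*tri([(S,sc((285,361))),(D,sd((129,79)))]),yaw]);print('rim',q.x[:3],np.degrees(q.x[3]),np.round(q.fun,1))
def cen(s,m):
    n,lab,st,c=cv2.connectedComponentsWithStats(m.astype(np.uint8));k=1+np.argmax(st[1:,4]);return c[k],st[k]
for nm,m in(('red',lambda c:(c[...,2]>110)&(c[...,1]<45)&(c[...,0]<60)),('orange',lambda c:(c[...,2]>150)&(c[...,1]>50)&(c[...,1]<140)&(c[...,0]<60))):
    o=[]
    for s,box in((S,(120,360,180,350)),(D,(160,480,285,485))):
        c=s['color'].astype(int);M=np.zeros(c.shape[:2],bool);y0,y1,x0,x1=box;M[y0:y1,x0:x1]=m(c[y0:y1,x0:x1]);k=cen(s,M);print(nm,k);o.append((s,k[0]))
    print(tri(o))
g=[(S,sc((240,238))),(D,sd((211,215)))];print('teeth',tri(g))
print('collar',onz(S,sc((282,67.5)),.094),onz(D,(325+(611-480)/2.4,380+148/2.4),.094))
E
```

```text
[[ 0.776 -0.043  0.129]
 [ 0.776 -0.012  0.129]
 [ 0.777  0.019  0.129]
 [ 0.777  0.049  0.128]
 [ 0.778  0.079  0.129]] [[ 0.844 -0.044  0.128]
 [ 0.844 -0.014  0.128]
 [ 0.845  0.016  0.127]
 [ 0.845  0.047  0.129]
 [ 0.845  0.076  0.129]]
yaw -1.99060424706759 -0.6731544162868892
rim [0.64798071 0.09306259 0.17775547] -0.9501256685968936 [ 1.3  0.9  0.4  1.1  0.2  2.1  1.9  1.6 -0.5  0.3  0.4  1.4  0.7  1.5
  1.5  0.5 -0.1]
red (array([293.88659794, 194.57731959]), array([288, 189,  13,  13,  97], dtype=int32))
red (array([348.9408867 , 250.15270936]), array([340, 241,  20,  20, 203], dtype=int32))
[ 0.56655723 -0.07821261  0.20789261]
orange (array([287.       , 149.6984127]), array([281, 142,  17,  13,  63], dtype=int32))
orange (array([378.74251497, 449.31017964]), array([356, 419,  48,  47, 835], dtype=int32))
[ 0.45666652 -0.36639098  0.07226711]
teeth [ 0.62632802 -0.07044996  0.16602616]
collar [ 0.45111088 -0.35495101  0.094     ] [ 0.45086955 -0.35786145  0.094     ]
```

The rim centre is about (0.648, 0.093, 0.178), which puts the mouth roughly 9 mm out. Slicer yaw is about -1°, and the pusher is at about (0.451, -0.356). The first move goes toward the pusher.

```bash
cat >> h.py <<'E'
def go(p,Rt=None):
    o=ctrl.get_obs();p0=o['tool_pos'];R0=R.from_euler('xyz',o['orientation'],degrees=True)
    if Rt is None: Rt=R0
    print('shift mm',np.round(R0.inv().apply(np.array(p)-p0)*1000,1).tolist(),'turn',np.round((R0.inv()*Rt).as_rotvec(degrees=True),1).tolist())
def down(yaw): return R.from_euler('xyz',[180,0,yaw],degrees=True)
E
python3 -c "
from h import *
go([.5,.2,.36],down(-16.8)); go([.45,-.35,.30],down(-16.8))"
```

```text
shift mm [421.0, 339.0, -144.6] turn [0.1, -0.0, 0.0]
shift mm [531.9, 879.9, -83.9] turn [0.1, -0.0, 0.0]
```

move_arm(
  motion=[
    [[421,339,-145],[0,0,0],0],
    [[421,339,-145],[0,0,0],0],
    [[421,339,-145],[0,0,0],0],
    [[421,339,-145],[0,0,0],0],
    [[421,339,-145],[0,0,0],0],
    [[421,339,-145],[0,0,0],0],
    [[421,339,-145],[0,0,0],0],
    [[421,339,-145],[0,0,0],0],
    [[421,339,-145],[0,0,0],0],
    [[421,339,-145],[0,0,0],0],
  ],
)

```text
clock: 0.98
tool_pos: [0.4226, 0.3122, 0.3243]
orientation: [-180.0, 0.0, -16.8]
force: [1.4, 0.7, 0.3]
opening: 0.0882
gripper_force: 0.0
```

```bash
python3 -c "
from h import *
print(ctrl.get_obs()['clock'],ctrl.get_obs()['tool_pos'])
go([.5,.2,.36],down(-16.8)); go([.45,-.35,.30],down(-16.8))"
```

```text
0.9833 [0.4225777  0.31219629 0.32425672]
shift mm [106.5, 85.1, -35.8] turn [-0.0, 0.0, 0.0]
shift mm [217.2, 626.2, 24.1] turn [-0.0, 0.0, 0.0]
```

move_arm(
  motion=[
    [[217,626,10],[0,0,0],0],
    [[217,626,10],[0,0,0],0],
    [[217,626,10],[0,0,0],0],
    [[217,626,10],[0,0,0],0],
    [[217,626,10],[0,0,0],0],
    [[217,626,10],[0,0,0],0],
    [[217,626,10],[0,0,0],0],
    [[217,626,10],[0,0,0],0],
    [[217,626,10],[0,0,0],0],
    [[217,626,10],[0,0,0],0],
  ],
)

```text
clock: 1.82
tool_pos: [0.4384, -0.1041, 0.3176]
orientation: [-180.0, -0.0, -16.8]
force: [1.1, 0.2, 1.0]
opening: 0.0876
gripper_force: 0.0
```

```bash
python3 -c "
from h import *
go([.44,-.33,.31],down(-16.8))"
```

```text
shift mm [66.6, 215.9, 7.5] turn [-0.0, -0.0, 0.0]
```

move_arm(
  motion=[
    [[67,216,7],[0,0,0],0],
    [[67,216,7],[0,0,0],0],
    [[67,216,7],[0,0,0],0],
    [[67,216,7],[0,0,0],0],
    [[67,216,7],[0,0,0],0],
    [[67,216,7],[0,0,0],0],
    [[67,216,7],[0,0,0],0],
    [[67,216,7],[0,0,0],0],
  ],
)

```text
clock: 2.48
tool_pos: [0.4403, -0.3292, 0.3094]
orientation: [-180.0, 0.1, -16.9]
force: [-0.4, 0.3, 0.3]
opening: 0.0879
gripper_force: 0.0
```

```bash
python3 -c "
from h import *
s=snap('wrist','w1');print(ctrl.get_obs()['tool_pos'],proj(s,[.451,-.356,.159]),proj(s,[.451,-.356,.094]))"
```

```text
[ 0.44057393 -0.32841634  0.30980597] [[346.20152403 205.63481775]] [[342.21496523 196.0783908 ]]
```

View pics/w1.png

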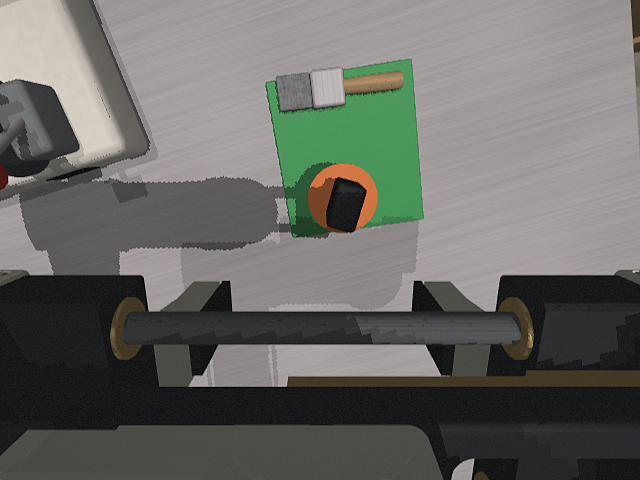

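The wrist view shows the pusher grip at about (347,205) with its long side tilted roughly 20° from image vertical. The brush lies beyond at (340,90).

```bash
python3 - <<'E'
from h import *
s=load('w1');c=s['color'].astype(int)
def comp(m,box):
    M=np.zeros(c.shape[:2],np.uint8);y0,y1,x0,x1=box;M[y0:y1,x0:x1]=m[y0:y1,x0:x1]*255
    k=max(cv2.findContours(M,0,1)[0],key=cv2.contourArea);return k
o=comp((c[...,2]>140)&(c[...,0]<90)&(c[...,1]<160)|(c.max(2)<50),(150,250,300,390))
el=cv2.minEnclosingCircle(o);print('collar',el,onz(s,el[0],.096))
b=comp(c.max(2)<50,(165,240,318,372));r=cv2.minAreaRect(b);print('grip',r)
bx=cv2.boxPoints(r);P=np.array([onz(s,q,.159) for q in bx]);print(P.mean(0))
for i in range(2):
    d=P[i+1]-P[i];print(np.linalg.norm(d)*1000,np.degrees(np.arctan2(d[1],d[0])))
E
```

```text
collar ((342.5, 197.75), 35.06165313720703) [ 0.44945369 -0.35576201  0.096     ]
grip ((344.82073974609375, 204.87734985351562), (33.37861251831055, 50.68604278564453), 15.945395469665527)
[ 0.45164393 -0.35480183  0.159     ]
46.21628008687172 -32.51750467721008
30.086703883977496 -122.5754573527257
```

```bash
python3 -c "
from h import *
go([.4508,-.3555,.20],down(-32.5));go([.4508,-.3555,.123],down(-32.5))"
```

```text
shift mm [17.7, 23.0, 109.8] turn [-0.0, 0.1, 15.6]
shift mm [17.8, 23.0, 186.8] turn [-0.0, 0.1, 15.6]
```

move_arm(
  motion=[
    [[18,23,30],[0,0,7],0],
    [[18,23,60],[0,0,14],0],
    [[18,23,85],[0,0,15.6],0],
    [[18,23,105],[0,0,15.6],0],
    [[18,23,125],[0,0,15.6],0],
    [[18,23,145],[0,0,15.6],0],
    [[18,23,165],[0,0,15.6],0],
    [[18,23,180],[0,0,15.6],0],
    [[18,23,187],[0,0,15.6],0],
    [[18,23,187],[0,0,15.6],0],
  ],
)

```text
clock: 3.37
tool_pos: [0.451, -0.3541, 0.1222]
orientation: [180.0, 0.1, -32.3]
force: [-1.0, 0.2, -0.3]
opening: 0.0878
gripper_force: 0.0
```

move_arm(
  motion=[
    [[0,0,0],[0,0,0],1],
    [[0,0,0],[0,0,0],1],
    [[0,0,0],[0,0,0],1],
    [[0,0,0],[0,0,0],1],
    [[0,0,0],[0,0,0],1],
    [[0,0,0],[0,0,0],1],
    [[0,0,0],[0,0,0],1],
    [[0,0,0],[0,0,0],1],
  ],
)

```text
clock: 4.03
tool_pos: [0.4515, -0.3556, 0.1234]
orientation: [-180.0, -0.0, -32.4]
force: [0.6, -0.1, -0.1]
opening: 0.0402
gripper_force: 0.0
```

Now close fully, then lift.

move_arm(
  motion=[
    [[0,0,0],[0,0,0],1],
    [[0,0,0],[0,0,0],1],
    [[0,0,0],[0,0,0],1],
    [[0,0,0],[0,0,0],1],
    [[0,0,0],[0,0,0],1],
  ],
)

```text
clock: 4.45
tool_pos: [0.4515, -0.3555, 0.1233]
orientation: [180.0, 0.0, -32.4]
force: [-0.1, -0.3, -0.3]
opening: 0.0283
gripper_force: 30.0
```

move_arm(
  motion=[
    [[0,0,-20],[0,0,0],1],
    [[0,0,-45],[0,0,0],1],
    [[0,0,-80],[0,0,0],1],
    [[0,0,-115],[0,0,0],1],
    [[0,0,-150],[0,0,0],1],
    [[0,0,-185],[0,0,0],1],
    [[0,0,-220],[0,0,0],1],
    [[0,0,-240],[0,0,0],1],
    [[0,0,-250],[0,0,0],1],
    [[0,0,-250],[0,0,0],1],
  ],
)

```text
clock: 5.28
tool_pos: [0.452, -0.3557, 0.375]
orientation: [-180.0, -0.2, -32.4]
force: [0.5, -0.1, -3.3]
opening: 0.0277
gripper_force: 30.0
```

```bash
cat >> h.py <<'E'
YS=np.radians(-0.95); RIM=np.array([.648,.0931,.1778])
M0=R.from_euler('ZY',[YS,-np.radians(28)]); AX=M0.as_matrix()[:,2]
def tool(spin=0): # tool z = -tube axis; spin about it
    return M0*R.from_euler('x',180,degrees=True)*R.from_euler('z',spin,degrees=True)
E
python3 - <<'E'
from h import *
o=ctrl.get_obs();print(o)
p=RIM+AX*(.033+.110); print('target',p,AX)
for sp in(0,90,-90,45,-32): print(sp);go(p,tool(sp))
E
```

```text
{'clock': 5.2833, 'joint_pos': array([-1.87198405e+01,  7.50637956e+00,  3.62947372e+00,  1.75745555e-03,
       -8.59568917e+01,  7.63423232e+01]), 'qvel': array([-0.09349715,  1.33240139, -4.32120408, -1.15014866,  2.5442516 ,
        0.01386069]), 'tau': array([ 1.13059580e-01, -4.32147431e+01,  3.30809140e+01,  7.83558190e+00,
       -4.33136886e-01,  1.25612161e-03]), 'tool_pos': array([ 0.45201248, -0.35569793,  0.37496553]), 'orientation': array([-1.79962460e+02, -1.61916918e-01, -3.23774490e+01]), 'force': array([ 0.5129789 , -0.07930679, -3.30128239]), 'moment': array([0.04863867, 0.04824226, 0.01969216]), 'gripper_force': 29.981742203235626, 'opening': 0.027667086251496102}
target [0.58087479 0.09421308 0.30406151] [-0.46940703  0.00778378  0.88294759]
0
shift mm [-132.3, -448.9, 70.8] turn [7.7, 27.1, -30.8]
90
shift mm [-132.3, -448.9, 70.8] turn [25.4, 14.2, 57.4]
-90
shift mm [-132.3, -448.9, 70.8] turn [-16.4, 29.4, -118.6]
45
shift mm [-132.3, -448.9, 70.8] turn [17.3, 21.9, 13.3]
-32
shift mm [-132.3, -448.9, 70.8] turn [-0.1, 29.3, -62.1]
```

```bash
python3 - <<'E'
from h import *
p=RIM+AX*(.033+.170); print('target',p);go(p,tool(0))
E
```

```text
target [0.55271037 0.09468011 0.35703836]
shift mm [-156.2, -434.3, 17.8] turn [7.7, 27.1, -30.8]
```

move_arm(
  motion=[
    [[-16,-43,0],[0.8,2.7,-3.1],1],
    [[-31,-87,0],[1.5,5.4,-6.2],1],
    [[-47,-130,0],[2.3,8.1,-9.3],1],
    [[-62,-174,0],[3.1,10.8,-12.3],1],
    [[-78,-217,0],[3.8,13.5,-15.4],1],
    [[-94,-260,0],[4.6,16.2,-18.5],1],
    [[-109,-304,0],[5.4,19,-21.6],1],
    [[-125,-347,5],[6.2,21.7,-24.6],1],
    [[-140,-390,10],[7,24.4,-27.7],1],
    [[-156,-434,18],[7.7,27.1,-30.8],1],
  ],
)

```text
clock: 6.12
tool_pos: [0.541, 0.0527, 0.3591]
orientation: [-179.9, -27.8, -0.7]
force: [2.0, -0.8, -3.3]
opening: 0.0278
gripper_force: 30.0
```

move_arm(
  motion=[
    [[0,0,0],[0,0,0],1],
    [[0,0,0],[0,0,0],1],
    [[0,0,0],[0,0,0],1],
  ],
)

```text
clock: 6.37
tool_pos: [0.5413, 0.0505, 0.359]
orientation: [180.0, -27.6, -0.9]
force: [-0.2, 0.0, -3.2]
opening: 0.0278
gripper_force: 30.0
```

```bash
python3 - <<'E'
from h import *
o=ctrl.get_obs();print(o['tool_pos'],o['orientation'],o['force'])
p=RIM+AX*(.033+.170); go(p,tool(0)); p=RIM+AX*(.033+.09);go(p,tool(0))
for n in('scene','side'): snap(n,n+'2')
a=load('scene2')['color'];b=load('side2')['color']
f=lambda i:cv2.resize(i,(400,480),interpolation=cv2.INTER_CUBIC)
cv2.imwrite('pics/c3.png',np.hstack([f(a[190:310,240:340]),f(b[150:300,290:415])]))
E
```

```text
[0.54127169 0.05046248 0.35903326] [179.97838039 -27.61347617  -0.87460333] [-0.17777529  0.02364948 -3.17640742]
shift mm [8.6, -44.4, 6.7] turn [-0.0, 0.4, 0.1]
shift mm [9.2, -44.4, 86.7] turn [-0.0, 0.4, 0.1]
```

View pics/c3.png

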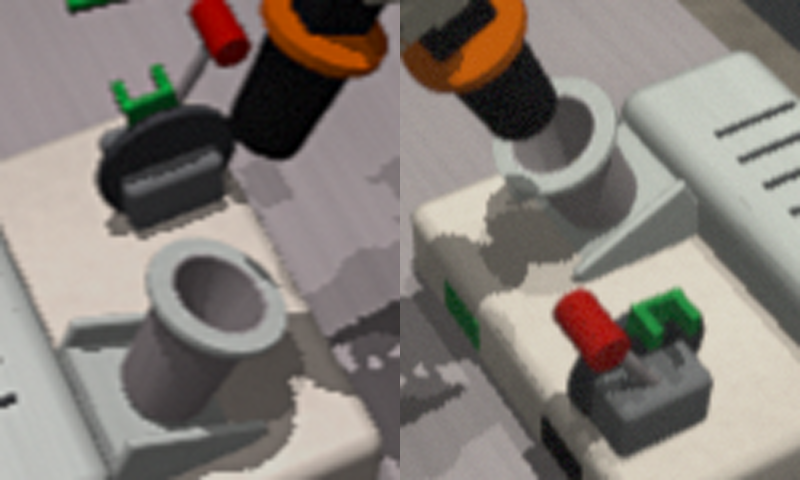

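The scene crop shows the tube mouth clear below the pusher, and the side crop shows the pusher pointing along the tube axis but about 44 mm short in y. The red grip and green teeth are visible too. I'll move to 10 mm above the mouth.

move_arm(
  motion=[
    [[5,-22,5],[0,0.4,0],1],
    [[9,-44,7],[0,0.4,0],1],
    [[9,-44,7],[0,0.4,0],1],
    [[9,-44,30],[0,0.4,0],1],
    [[9,-44,50],[0,0.4,0],1],
    [[9,-44,70],[0,0.4,0],1],
    [[9,-44,83],[0,0.4,0],1],
    [[9,-44,86],[0,0.4,0],1],
    [[9,-44,86],[0,0.4,0],1],
  ],
)

```text
clock: 7.22
tool_pos: [0.5913, 0.0919, 0.2884]
orientation: [180.0, -28.1, -1.1]
force: [0.3, -0.4, -3.4]
opening: 0.028
gripper_force: 30.0
```

```bash
python3 - <<'E'
from h import *
o=ctrl.get_obs();print(o['tool_pos'],o['orientation'],o['force'])
go(RIM+AX*.123,tool(0))
for n in('scene','side'): snap(n,n+'3')
a=load('scene3')['color'];b=load('side3')['color']
f=lambda i:cv2.resize(i,(400,480),interpolation=cv2.INTER_CUBIC)
cv2.imwrite('pics/c4.png',np.hstack([f(a[190:310,240:340]),f(b[150:300,290:415])]))
E
```

```text
[0.59127265 0.09185851 0.28838378] [179.98116688 -28.10729028  -1.10256037] [ 0.2680425  -0.40086021 -3.38361661]
shift mm [-1.9, -2.2, 1.3] turn [0.1, -0.1, -0.1]
```

View pics/c4.png

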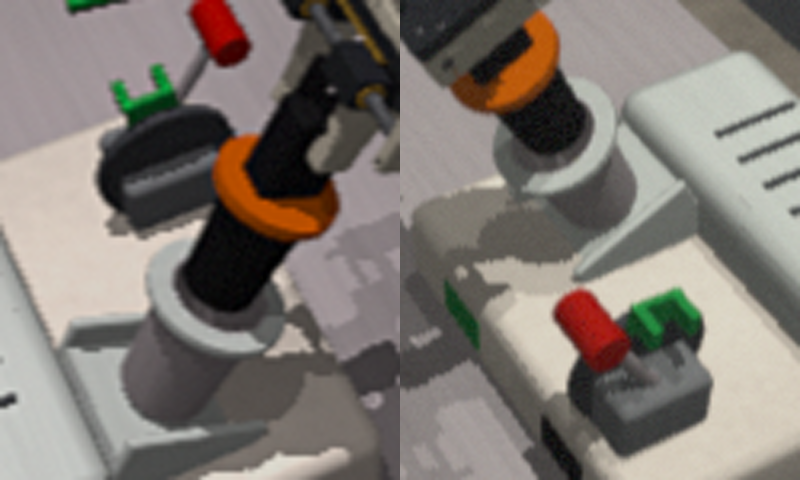

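Pusher and tube look coaxial in both views, with the foot just above the mouth. Entering gently, with a small centring correction.

move_arm(
  motion=[
    [[-2,-2,2],[0,0,0],1],
    [[-2,-2,8],[0,0,0],1],
    [[-2,-2,14],[0,0,0],1],
    [[-2,-2,20],[0,0,0],1],
    [[-2,-2,26],[0,0,0],1],
    [[-2,-2,31],[0,0,0],1],
    [[-2,-2,36],[0,0,0],1],
    [[-2,-2,40],[0,0,0],1],
    [[-2,-2,40],[0,0,0],1],
  ],
)

```text
clock: 8.07
tool_pos: [0.6083, 0.0952, 0.2521]
orientation: [-180.0, -28.1, -1.0]
force: [-0.2, -0.0, -3.8]
opening: 0.028
gripper_force: 30.0
```

```bash
cat > st.py <<'E'
from h import *
o=ctrl.get_obs();Rt=R.from_euler('xyz',o['orientation'],degrees=True)
d=M0.inv().apply(o['tool_pos']-RIM)*1000
f=M0.inv().apply(o['force']-np.array([0,0,-3.2]))
print('t',o['clock'],'TCP in tube frame mm',np.round(d,1),'F tube',np.round(f,1),'M',np.round(M0.inv().apply(o['moment']),2),'tilt',np.round((tool(0).inv()*Rt).as_rotvec(degrees=True),2))
E
python3 st.py
```

```text
t 8.0667 TCP in tube frame mm [-0.2  1.5 84.3] F tube [-0.5 -0.  -0.4] M [-0.07  2.15  0.05] tilt [0.01 0.15 0.01]
```

move_arm(
  motion=[
    [[0,1,4],[0,0,0],1],
    [[0,1,8],[0,0,0],1],
    [[0,1,12],[0,0,0],1],
    [[0,1,16],[0,0,0],1],
    [[0,1,20],[0,0,0],1],
    [[0,1,23],[0,0,0],1],
    [[0,1,26],[0,0,0],1],
    [[0,1,26],[0,0,0],1],
  ],
)

```text
clock: 8.73
tool_pos: [0.6206, 0.0942, 0.2297]
orientation: [-180.0, -28.2, -1.0]
force: [0.1, 0.0, -3.8]
opening: 0.0281
gripper_force: 30.0
```

```bash
python3 st.py
```

```text
t 8.7333 TCP in tube frame mm [ 0.1  0.6 58.7] F tube [-0.1  0.  -0.5] M [-0.08  2.14  0.  ] tilt [0.04 0.18 0.01]
```

move_arm(
  motion=[
    [[0,0.5,2],[0,0,0],1],
    [[0,0.5,4],[0,0,0],1],
    [[0,0.5,6],[0,0,0],1],
    [[0,0.5,8],[0,0,0],1],
    [[0,0.5,10],[0,0,0],1],
    [[0,0.5,12],[0,0,0],1],
    [[0,0.5,12],[0,0,0],1],
  ],
)

```text
clock: 9.32
tool_pos: [0.6262, 0.0938, 0.2205]
orientation: [-179.9, -28.3, -1.0]
force: [-5.9, -0.1, 2.6]
opening: 0.0278
gripper_force: 30.0
```

```bash
python3 st.py
```

```text
t 9.3167 TCP in tube frame mm [ 0.8  0.3 47.9] F tube [-2.5 -0.2  7.9] M [0.08 3.3  0.04] tilt [0.08 0.28 0.02]
```

move_arm(
  motion=[
    [[-0.5,0,1],[0,0,0],1],
    [[-0.8,0,2],[0,-0.2,0],1],
    [[-0.8,0,3],[0,-0.2,0],1],
    [[-0.8,0,4],[0,-0.2,0],1],
    [[-0.8,0,5],[0,-0.2,0],1],
    [[-0.8,0,6],[0,-0.2,0],1],
    [[-0.8,0,6],[0,-0.2,0],1],
  ],
)

```text
clock: 9.9
tool_pos: [0.6286, 0.0938, 0.2154]
orientation: [-179.9, -28.1, -1.0]
force: [-8.3, 1.0, 5.5]
opening: 0.0277
gripper_force: 30.0
```

```bash
python3 st.py
```

```text
t 9.9 TCP in tube frame mm [ 0.5  0.4 42.3] F tube [-3.3  0.9 11.6] M [-0.12  3.29 -0.01] tilt [0.1  0.12 0.02]
```

move_arm(
  motion=[
    [[-0.4,0,1],[0,0,0],1],
    [[-0.8,0,2],[0,0,0],1],
    [[-0.8,0,3],[0,0,0],1],
    [[-0.8,0,4],[0,0,0],1],
    [[-0.8,0,5],[0,0,0],1],
    [[-0.8,0,5],[0,0,0],1],
  ],
)

```text
clock: 10.4
tool_pos: [0.6305, 0.0939, 0.2109]
orientation: [-179.9, -28.1, -1.0]
force: [-6.9, -0.5, 5.0]
opening: 0.0278
gripper_force: 30.0
```

```bash
python3 st.py
```

```text
t 10.4 TCP in tube frame mm [ 0.1  0.5 37.4] F tube [-2.3 -0.6 10.5] M [-0.3   2.68  0.  ] tilt [0.1  0.15 0.02]
```

move_arm(
  motion=[
    [[-0.2,0,0.6],[0,0,0],1],
    [[-0.4,0,1.2],[0,0,0],1],
    [[-0.4,0,1.8],[0,0,0],1],
    [[-0.4,0,2.4],[0,0,0],1],
    [[-0.4,0,3],[0,0,0],1],
    [[-0.4,0,3],[0,0,0],1],
  ],
)

```text
clock: 10.9
tool_pos: [0.6314, 0.0939, 0.2107]
orientation: [-179.8, -28.3, -1.0]
force: [-30.0, -0.3, 26.9]
opening: 0.0282
gripper_force: 30.0
```

```bash
python3 st.py
```

```text
t 10.9 TCP in tube frame mm [ 0.7  0.5 36.8] F tube [-12.4  -0.8  40.6] M [-0.22  6.64  0.02] tilt [0.15 0.33 0.03]
```

move_arm(
  motion=[
    [[-0.5,0,-1],[0,-0.2,0],1],
    [[-0.7,0,-2],[0,-0.3,0],1],
    [[-0.7,0,-2],[0,-0.3,0],1],
  ],
)

```text
clock: 11.15
tool_pos: [0.6304, 0.0944, 0.2103]
orientation: [-179.8, -27.9, -1.0]
force: [-13.4, 0.5, 13.0]
opening: 0.0278
gripper_force: 30.0
```

```bash
python3 st.py; python3 - <<'E'
from h import *
for n in('scene','side'): snap(n,n+'4')
a=load('scene4')['color'];b=load('side4')['color']
f=lambda i:cv2.resize(i,(400,480),interpolation=cv2.INTER_CUBIC)
cv2.imwrite('pics/c5.png',np.hstack([f(a[190:286,258:338]),f(b[160:280,315:415])]))
E
```

```text
t 11.15 TCP in tube frame mm [-0.3  1.  36.9] F tube [-4.3  0.3 20.6] M [-0.16  2.95 -0.03] tilt [ 0.16 -0.09  0.02]
```

View pics/c5.png

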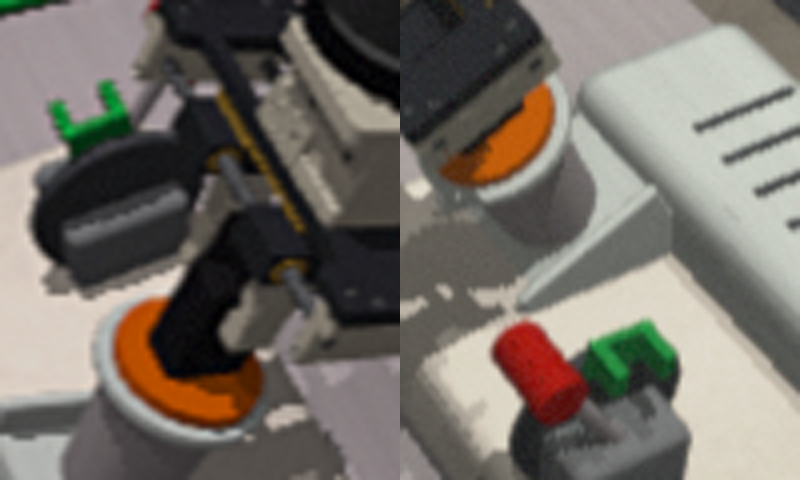

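Both views show the orange collar lying flush all round on the grey rim, and the force rose sharply there. It's home, so I'll release.

move_arm(
  motion=[
    [[0,0,-0.8],[0,0,0],0.9],
    [[0,0,-0.8],[0,0,0],0.6],
    [[0,0,-0.8],[0,0,0],0.3],
    [[0,0,-0.8],[0,0,0],0],
    [[0,0,-0.8],[0,0,0],0],
    [[0,0,-0.8],[0,0,0],0],
    [[0,0,-0.8],[0,0,0],0],
    [[0,0,-0.8],[0,0,0],0],
  ],
)

```text
clock: 11.92
tool_pos: [0.6292, 0.0938, 0.2086]
orientation: [-179.9, -27.7, -1.0]
force: [-0.3, 0.3, 1.2]
opening: 0.0689
gripper_force: 0.0
```

```bash
python3 st.py; python3 - <<'E'
from h import *
from scipy.optimize import least_squares
S=load('scene0');D=load('side0')
def mask(s,box,k):
    c=s['color'].astype(float)+1;y0,y1,x0,x1=box;o=c[...,[i for i in range(3) if i!=k]].max(2)
    M=np.zeros(c.shape[:2],np.uint8);M[y0:y1,x0:x1]=((c[...,k]>1.8*o)&(c[...,k]>50))[y0:y1,x0:x1]
    n,lab,st,ce=cv2.connectedComponentsWithStats(M);j=1+np.argmax(st[1:,4]);return ce[j],st[j],np.argwhere(lab==j)[:,::-1]
r=[mask(S,(180,215,275,320),2),mask(D,(225,280,330,370),2)]
for x in r: print('red',x[0],x[1])
k=tri([(S,r[0][0]),(D,r[1][0])]);print('knob',k,proj(S,k),proj(D,k))
g=[mask(S,(195,225,255,295),1),mask(D,(230,270,355,395),1)]
for x in g: print('green',x[0],x[1],x[2][np.argmin(x[2][:,1])])
print('green c',tri([(S,g[0][0]),(D,g[1][0])]))
T1=tri([(S,(269.4,210.8)),(D,(382,242))]);T2=tri([(S,(280,207.2)),(D,(364.5,247))]);print(T1,T2)
# silhouette fit of knob cylinder
y=R.from_euler('z',YS).as_matrix()
t=np.linspace(0,2*np.pi,48)
def knobpts(p,q):
    c=p+y@[.1*np.sin(q),0,.1*np.cos(q)]
    return c,np.array([c+y@[.014*np.cos(a),h,.014*np.sin(a)] for a in t for h in(-.022,.022)])
def res(v):
    c,P=knobpts(np.array([v[0],v[1],.115]),v[2]);out=[]
    for s,m in((S,r[0]),(D,r[1])):
        u=proj(s,P);h=cv2.convexHull(u.astype(np.float32))[:,0];M=cv2.moments(h);out+=[M['m10']/M['m00']-m[0][0],M['m01']/M['m00']-m[0][1],u[:,0].min()-m[1][0]+.5,u[:,0].max()-(m[1][0]+m[1][2]-.5),u[:,1].min()-m[1][1]+.5,u[:,1].max()-(m[1][1]+m[1][3]-.5)]
    return out
for q0 in(-.7,-.3):
    f=least_squares(res,[k[0]+.06,k[1],q0]);print(f.x,np.round(f.fun,1),'knob',knobpts(np.array([*f.x[:2],.115]),f.x[2])[0])
E
```

```text
t 11.9167 TCP in tube frame mm [-2.2  0.3 36. ] F tube [1.8 0.3 4. ] M [-0.04  1.53  0.01] tilt [ 0.06 -0.29  0.01]
red [294.40236686 196.95857988] [288 188  14  19 169]
red [349.78470255 253.0878187 ] [339 241  23  25 353]
knob [ 0.56709706 -0.07826217  0.19894463] [[294.08243817 196.92637347]] [[349.33471863 253.12643629]]
green [275.78571429 212.75      ] [269 206  14  12  56] [279 206]
green [371.61578947 248.38421053] [362 241  21  17 190] [375 241]
green c [ 0.62381299 -0.07178618  0.17186694]
[ 0.64100058 -0.07629773  0.18490095] [ 0.60846182 -0.07196875  0.18573431]
[ 0.62299759 -0.07894829 -0.58665797] [-0.4  0.3 -1.8  0.8 -0.   0.5 -0.2  0.2 -1.6  0.8 -0.9  1.4] knob [ 0.56764711 -0.07803046  0.19827954]
[ 0.60601932 -0.08042401 -0.41205817] [-0.3 -2.5 -1.7  1.  -2.9 -2.2 -0.3 -1.7 -1.7  0.9 -2.9 -0.4] knob [ 0.56597522 -0.07976     0.20662985]
```

The pusher is free (4 N residual, gripper open to 69 mm). The knob is at about (0.567, -0.078, 0.198) and the notch is close to upright. Retreating along the tube axis.

move_arm(
  motion=[
    [[1,0,-3],[0,0,0],0],
    [[2,0,-10],[0,0,0],0],
    [[2,0,-25],[0,0,0],0],
    [[2,0,-45],[0,0,0],0],
    [[2,0,-70],[0,0,0],0],
    [[2,0,-100],[0,0,0],0],
    [[2,0,-130],[0,0,0],0],
    [[2,0,-135],[0,0,0],0],
  ],
)

```text
clock: 12.58
tool_pos: [0.5681, 0.0956, 0.3356]
orientation: [-179.6, -28.1, -1.0]
force: [0.8, 1.0, 0.8]
opening: 0.0876
gripper_force: 0.0
```

```bash
cat >> h.py <<'E'
KN=np.array([.5675,-.078,.1985]); PV=np.array([.6235,-.0787,.115])
RY=R.from_euler('z',YS)
def lev(q,rad,pv=PV,tilt=None): # q from vertical (+ to +x); TCP at radius along lever; tool spin 90
    t=q if tilt is None else tilt
    p=pv+RY.apply([rad*np.sin(q),0,rad*np.cos(q)])
    return p,RY*R.from_euler('y',t)*R.from_euler('x',180,degrees=True)*R.from_euler('z',90,degrees=True)
E
python3 st.py; python3 - <<'E'
from h import *
s=snap('scene','scene5')
p,Rt=lev(-.587,.2);print(p,Rt.as_matrix());go(p,Rt)
o=ctrl.get_obs();print(o['joint_pos'],o['opening'])
cv2.imwrite('pics/c6.png',cv2.resize(s['color'][180:300,230:340],None,fx=5,fy=5,interpolation=cv2.INTER_CUBIC))
E
```

```text
t 12.5833 TCP in tube frame mm [  3.5   1.2 176.9] F tube [2.6 1.  3.1] M [ 0.13  1.35 -0.02] tilt [0.35 0.09 0.06]
[ 0.51274209 -0.0768634   0.2815212 ] [[-1.65798682e-02 -8.32491574e-01  5.53789569e-01]
 [-9.99862545e-01  1.38044981e-02 -9.18302032e-03]
 [ 2.22044605e-16 -5.53865701e-01 -8.32606020e-01]]
shift mm [-71.1, 173.7, 21.0] turn [4.1, 4.6, 89.8]
[ 40.0804188   -9.5269373  -33.40315207  24.6916549  -46.73591391
  34.99586715] 0.08752722752214112
```

View pics/c6.png

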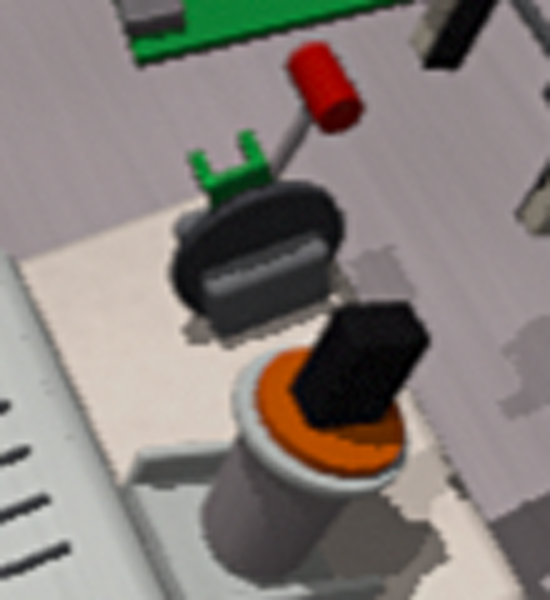

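The pusher stands in the tube with its collar on the rim, and the notch sits upright at about (230,170) in this crop. My optical mouth estimate differs from the felt stop by about 3.5 mm, so I'll test seating by pressing on top of the grip with closed fingers.

move_arm(
  motion=[
    [[-3,1,5],[0,0,0],1],
    [[-3,1,10],[0,0,0],1],
    [[-3,1,15],[0,0,0],1],
    [[-3,1,20],[0,0,0],1],
    [[-3,1,25],[0,0,0],1],
    [[-3,1,30],[0,0,0],1],
    [[-3,1,40],[0,0,0],1],
    [[-3,1,50],[0,0,0],1],
    [[-3,1,60],[0,0,0],1],
    [[-3,1,65],[0,0,0],1],
  ],
)

```text
clock: 13.47
tool_pos: [0.5958, 0.0928, 0.2682]
orientation: [180.0, -27.6, -1.0]
force: [-0.2, -0.4, -0.1]
opening: 0.0265
gripper_force: 0.0
```

move_arm(
  motion=[
    [[0,0,4],[0,0,0],1],
    [[0,0,8],[0,0,0],1],
    [[0,0,10],[0,0,0],1],
    [[0,0,12],[0,0,0],1],
    [[0,0,13],[0,0,0],1],
    [[0,0,13],[0,0,0],1],
  ],
)

```text
clock: 13.97
tool_pos: [0.6018, 0.0932, 0.2588]
orientation: [-179.9, -27.7, -1.0]
force: [-0.3, -0.9, 0.8]
opening: 0.0003
gripper_force: 0.0
```

```bash
python3 st.py; python3 -c "
from h import *
print(ctrl.get_obs()['opening'])
snap('side','side5')"
```

```text
t 13.9667 TCP in tube frame mm [-2.7 -0.7 93.2] F tube [ 1.7 -0.9  3.7] M [-0.03  1.47  0.01] tilt [ 0.07 -0.26  0.02]
0.00032716442282608156
```

move_arm(
  motion=[
    [[1,0,0.7],[0,0,0],1],
    [[2,0,1.4],[0,0,0],1],
    [[2,0,2.1],[0,0,0],1],
    [[2,0,2.8],[0,0,0],1],
    [[2,0,3.4],[0,0,0],1],
    [[2,0,3.4],[0,0,0],1],
  ],
)

```text
clock: 14.52
tool_pos: [0.6051, 0.093, 0.2565]
orientation: [-179.9, -27.7, -1.0]
force: [0.2, 0.3, 0.8]
opening: 0.0003
gripper_force: 0.0
```

```bash
python3 st.py
```

```text
t 14.5167 TCP in tube frame mm [-1.  -0.8 89.6] F tube [2.  0.3 3.5] M [-0.06  1.53  0.02] tilt [ 0.06 -0.29  0.02]
```

move_arm(
  motion=[
    [[0,0,0.7],[0,0,0],1],
    [[0,0,1.4],[0,0,0],1],
    [[0,0,2.1],[0,0,0],1],
    [[0,0,2.8],[0,0,0],1],
    [[0,0,3.2],[0,0,0],1],
    [[0,0,3.2],[0,0,0],1],
  ],
)

```text
clock: 15.02
tool_pos: [0.6066, 0.093, 0.2537]
orientation: [-179.9, -27.7, -1.0]
force: [0.5, -0.5, -0.3]
opening: 0.0004
gripper_force: 0.0
```

```bash
python3 st.py
```

```text
t 15.0167 TCP in tube frame mm [-0.9 -0.7 86.4] F tube [ 1.8 -0.5  2.3] M [-0.07  1.58  0.08] tilt [ 0.06 -0.29  0.01]
```

move_arm(
  motion=[
    [[0,0,0.7],[0,0,0],1],
    [[0,0,1.4],[0,0,0],1],
    [[0,0,2.1],[0,0,0],1],
    [[0,0,2.8],[0,0,0],1],
    [[0,0,3.2],[0,0,0],1],
    [[0,0,3.2],[0,0,0],1],
  ],
)

```text
clock: 15.52
tool_pos: [0.6081, 0.093, 0.2509]
orientation: [-179.9, -27.7, -1.0]
force: [0.4, 0.1, 0.6]
opening: 0.0003
gripper_force: 0.0
```

```bash
python3 st.py
```

```text
t 15.5167 TCP in tube frame mm [-0.9 -0.7 83.2] F tube [2.2 0.1 3.2] M [-0.05  1.55  0.05] tilt [ 0.06 -0.28  0.02]
```

move_arm(
  motion=[
    [[0,0,0.7],[0,0,0],1],
    [[0,0,1.4],[0,0,0],1],
    [[0,0,2.1],[0,0,0],1],
    [[0,0,2.8],[0,0,0],1],
    [[0,0,3.2],[0,0,0],1],
    [[0,0,3.2],[0,0,0],1],
  ],
)

```text
clock: 16.02
tool_pos: [0.6096, 0.093, 0.248]
orientation: [-179.9, -27.7, -1.0]
force: [0.6, -0.1, 0.1]
opening: 0.0003
gripper_force: 0.0
```

```bash
python3 st.py; python3 - <<'E'
from h import *
S=snap('scene','scene6');D=snap('side','side6')
for s,box in((S,(210,310,250,340)),(D,(150,250,300,400))):
    c=s['color'].astype(int);y0,y1,x0,x1=box
    m=np.zeros(c.shape[:2],np.uint8);m[y0:y1,x0:x1]=((c[...,2]>100)&(c[...,2]>1.7*c[...,0])&(c[...,2]>1.4*c[...,1]))[y0:y1,x0:x1]
    n,l,st,ce=cv2.connectedComponentsWithStats(m);print(st[1:],ce[1:])
    p=np.argwhere(m>0)[:,::-1];h=cv2.convexHull(p.astype(np.float32));print(cv2.minEnclosingCircle(h))
    for g in(-4,0,4,8):
        P=[RIM+M0.apply([.038*np.cos(t),.038*np.sin(t),z+g*.001]) for t in np.linspace(0,6.3,60) for z in(0,.008)]
        u=proj(s,P);print(g,np.round([u[:,0].min(),u[:,0].max(),u[:,1].min(),u[:,1].max()],1))
    print(p.min(0)-.5,p.max(0)+.5)
E
```

```text
t 16.0167 TCP in tube frame mm [-0.9 -0.7 80. ] F tube [ 2.1 -0.1  2.6] M [-0.05  1.53  0.03] tilt [ 0.06 -0.28  0.02]
[[281 249  30  25 285]
 [310 264   1   1   1]
 [294 274   1   1   1]] [[292.38245614 264.35438596]
 [310.         264.        ]
 [294.         274.        ]]
((295.5, 262.5), 15.953156471252441)
-4 [277.9 308.6 250.1 276.8]
0 [278.6 309.3 249.  275.7]
4 [279.2 310.  247.9 274.6]
8 [279.9 310.7 246.8 273.6]
[280.5 248.5] [310.5 274.5]
[[323 175  30  32 386]
 [320 188   4   9  23]
 [338 240  18  10 119]] [[341.30051813 193.04404145]
 [321.         192.34782609]
 [346.01680672 245.53781513]]
((346.5, 212.0), 37.963897705078125)
-4 [320.9 354.9 175.7 208.3]
0 [320.2 354.2 174.7 207.4]
4 [319.4 353.6 173.8 206.6]
8 [318.6 352.9 172.8 205.7]
[319.5 174.5] [355.5 249.5]
```

```bash
python3 - <<'E'
from h import *
a=load('scene6')['color'];b=load('side6')['color']
f=lambda i:cv2.resize(i,(400,480),interpolation=cv2.INTER_CUBIC)
cv2.imwrite('pics/c7.png',np.hstack([f(a[190:298,255:345]),f(b[120:240,295:395])]))
E
```

```text
(no output)
```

View pics/c7.png

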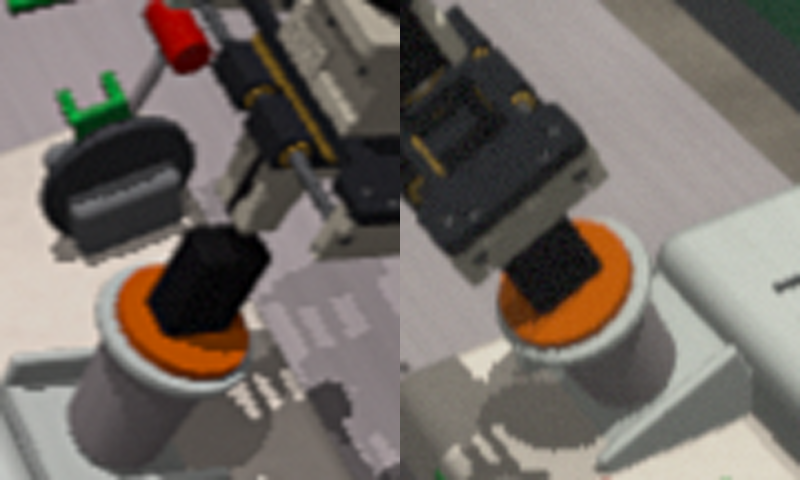

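Both views show the collar on the rim and the closed fingertips only just at the top of the grip, so the shut fingers reach less far than assumed. I'll keep pressing gently.

move_arm(
  motion=[
    [[0,0,0.6],[0,0,0],1],
    [[0,0,1.2],[0,0,0],1],
    [[0,0,1.8],[0,0,0],1],
    [[0,0,2.4],[0,0,0],1],
    [[0,0,3],[0,0,0],1],
    [[0,0,3],[0,0,0],1],
  ],
)

```text
clock: 16.62
tool_pos: [0.611, 0.093, 0.2454]
orientation: [-179.9, -27.7, -1.0]
force: [0.8, -0.5, 0.2]
opening: 0.0002
gripper_force: 0.0
```

```bash
python3 st.py
```

```text
t 16.6167 TCP in tube frame mm [-1.  -0.7 77. ] F tube [ 2.3 -0.5  2.6] M [-0.03  1.52  0.04] tilt [ 0.06 -0.28  0.01]
```

move_arm(
  motion=[
    [[0,0,0.6],[0,0,0],1],
    [[0,0,1.2],[0,0,0],1],
    [[0,0,1.8],[0,0,0],1],
    [[0,0,2.4],[0,0,0],1],
    [[0,0,3],[0,0,0],1],
    [[0,0,3.4],[0,0,0],1],
    [[0,0,3.4],[0,0,0],1],
  ],
)

```text
clock: 17.2
tool_pos: [0.6126, 0.093, 0.2424]
orientation: [-179.9, -27.7, -1.0]
force: [-0.2, 0.7, -0.2]
opening: 0.0003
gripper_force: 0.0
```

```bash
python3 st.py
```

```text
t 17.2 TCP in tube frame mm [-1.  -0.7 73.7] F tube [1.2 0.7 2.7] M [-0.01  1.57 -0.02] tilt [ 0.07 -0.28  0.02]
```

```bash
python3 - <<'E'
from h import *
T=np.array([.6096,.093,.248])
for s,o,k in((load('scene6'),(255,190),(400/90,480/108)),(load('side6'),(295,120),(4,4))):
    for n,p in(('tcp',T),('tip19',T-AX*.019),('tip10',T-AX*.01),('griptop g2',RIM+AX*.071),('gripbase',RIM+AX*.010)):
        print(n,np.round((proj(s,p)[0]-o)*k))
a=load('scene6')['color'];b=load('side6')['color']
c=ctrl.snapshot('scene')['color'];print(np.abs(c.astype(int)-a)[190:298,255:345].max())
# dark-pixel map of grip/finger zone along axis in scene now
s=load('scene6')
for d in range(0,100,4):
    u=proj(s,RIM+AX*d*.001)[0];print(d,np.round(u),a[int(u[1]+.5),int(u[0]+.5)],c[int(u[1]+.5),int(u[0]+.5)])
E
```

```text
tcp [233. 224.]
tip19 [218. 249.]
tip10 [225. 237.]
griptop g2 [225. 237.]
gripbase [178. 313.]
tcp [110. 211.]
tip19 [125. 231.]
tip10 [118. 221.]
griptop g2 [118. 218.]
gripbase [164. 278.]
173
0 [293. 263.] [9 5 5] [14 15  9]
4 [294. 262.] [11 12 12] [ 9 14 11]
8 [295. 261.] [9 7 8] [6 6 8]
12 [295. 260.] [ 9 10 14] [13  8 11]
16 [296. 259.] [11 10 11] [6 7 6]
20 [297. 258.] [7 5 4] [8 8 8]
24 [297. 257.] [6 7 8] [5 8 6]
28 [298. 256.] [8 6 4] [11 10 12]
32 [299. 254.] [12 10 10] [ 9  8 11]
36 [299. 253.] [ 9  8 10] [12 11 11]
40 [300. 252.] [7 6 6] [10  9  9]
44 [301. 251.] [10 10 11] [12 12 12]
48 [302. 250.] [9 8 7] [ 7  8 10]
52 [302. 249.] [16 16 14] [13 12 14]
56 [303. 248.] [18 16 16] [17 16 15]
60 [304. 247.] [22 19 22] [19 17 20]
64 [304. 245.] [19 18 17] [21 17 21]
68 [305. 244.] [19 20 20] [18 14 17]
72 [306. 243.] [11  9 12] [21 23 24]
76 [306. 242.] [9 7 6] [49 54 58]
80 [307. 241.] [18 19 20] [111 121 128]
84 [308. 240.] [ 91 100 106] [112 124 131]
88 [309. 238.] [112 124 130] [ 99 109 115]
92 [309. 237.] [112 123 130] [81 89 95]
96 [310. 236.] [114 126 133] [ 99 110 115]
```

move_arm(
  motion=[
    [[0,0,0.6],[0,0,0],1],
    [[0,0,1.2],[0,0,0],1],
    [[0,0,1.8],[0,0,0],1],
    [[0,0,2.4],[0,0,0],1],
    [[0,0,3],[0,0,0],1],
    [[0,0,3.4],[0,0,0],1],
    [[0,0,3.4],[0,0,0],1],
  ],
)

```text
clock: 17.83
tool_pos: [0.6141, 0.0929, 0.2394]
orientation: [-179.9, -27.7, -1.0]
force: [-0.8, 0.2, -0.1]
opening: 0.0002
gripper_force: 0.0
```

```bash
python3 st.py
```

```text
t 17.8333 TCP in tube frame mm [-1.  -0.7 70.3] F tube [0.7 0.2 3.1] M [-0.04  1.51  0.  ] tilt [ 0.06 -0.28  0.02]
```

move_arm(
  motion=[
    [[0,0,0.6],[0,0,0],1],
    [[0,0,1.2],[0,0,0],1],
    [[0,0,1.8],[0,0,0],1],
    [[0,0,2.4],[0,0,0],1],
    [[0,0,3],[0,0,0],1],
    [[0,0,3.4],[0,0,0],1],
    [[0,0,3.4],[0,0,0],1],
  ],
)

```text
clock: 18.42
tool_pos: [0.6157, 0.0929, 0.2364]
orientation: [-179.9, -27.7, -1.0]
force: [0.3, 0.1, -0.5]
opening: 0.0005
gripper_force: 0.0
```

```bash
python3 st.py; python3 - <<'E'
from h import *
for n in('scene','side'):
    s=snap(n,n+'7');a=s['color']
    for y in(-.02,0,.02):
        print(n,y,[(d,int(a[tuple(np.round(proj(s,RIM+M0.apply([0,y,d*.001]))[0][::-1]).astype(int))].mean())) for d in range(40,110,4)])
E
```

```text
t 18.4167 TCP in tube frame mm [-1.  -0.7 66.9] F tube [1.5 0.1 2.2] M [0.   1.48 0.04] tilt [ 0.07 -0.28  0.01]
scene -0.02 [(40, 13), (44, 9), (48, 17), (52, 19), (56, 30), (60, 65), (64, 112), (68, 115), (72, 116), (76, 120), (80, 100), (84, 96), (88, 83), (92, 84), (96, 83), (100, 72), (104, 67), (108, 43)]
scene 0 [(40, 10), (44, 9), (48, 6), (52, 16), (56, 18), (60, 19), (64, 10), (68, 60), (72, 121), (76, 123), (80, 122), (84, 122), (88, 106), (92, 78), (96, 112), (100, 92), (104, 68), (108, 61)]
scene 0.02 [(40, 6), (44, 4), (48, 9), (52, 3), (56, 9), (60, 6), (64, 13), (68, 1), (72, 6), (76, 8), (80, 10), (84, 32), (88, 70), (92, 67), (96, 62), (100, 62), (104, 64), (108, 65)]
side -0.02 [(40, 25), (44, 18), (48, 14), (52, 16), (56, 32), (60, 67), (64, 76), (68, 80), (72, 76), (76, 81), (80, 78), (84, 75), (88, 45), (92, 25), (96, 30), (100, 39), (104, 42), (108, 40)]
side 0 [(40, 77), (44, 80), (48, 76), (52, 81), (56, 77), (60, 75), (64, 45), (68, 25), (72, 30), (76, 39), (80, 42), (84, 44), (88, 42), (92, 48), (96, 42), (100, 45), (104, 45), (108, 44)]
side 0.02 [(40, 66), (44, 29), (48, 34), (52, 41), (56, 39), (60, 40), (64, 43), (68, 43), (72, 46), (76, 42), (80, 45), (84, 42), (88, 44), (92, 34), (96, 26), (100, 30), (104, 25), (108, 31)]
```

move_arm(
  motion=[
    [[0,0,0.6],[0,0,0],1],
    [[0,0,1.2],[0,0,0],1],
    [[0,0,1.8],[0,0,0],1],
    [[0,0,2.4],[0,0,0],1],
    [[0,0,3],[0,0,0],1],
    [[0,0,3.6],[0,0,0],1],
    [[0,0,4],[0,0,0],1],
    [[0,0,4],[0,0,0],1],
  ],
)

```text
clock: 19.18
tool_pos: [0.6176, 0.0929, 0.2328]
orientation: [-179.9, -27.7, -1.0]
force: [-0.6, -0.1, -0.2]
opening: 0.0004
gripper_force: 0.0
```

```bash
python3 st.py
```

```text
t 19.1833 TCP in tube frame mm [-1.  -0.8 62.9] F tube [ 0.9 -0.1  2.9] M [-0.04  1.58  0.02] tilt [ 0.06 -0.28  0.02]
```

```bash
python3 - <<'E'
from h import *
snap('scene','scene8');snap('side','side8');snap('wrist','w8')
for n in('scene','side'):
  for k in '5678':
    s=load(n+k);c=s['color'].astype(int);y0,y1,x0,x1=(210,310,250,340) if n=='scene' else (150,225,300,400)
    m=((c[...,2]>100)&(c[...,2]>1.7*c[...,0])&(c[...,2]>1.4*c[...,1]))[y0:y1,x0:x1]
    p=np.argwhere(m)[:,::-1]+[x0,y0];print(n,k,p.min(0),p.max(0),len(p),p.mean(0).round(1))
s=load('w8');o=ctrl.get_obs();T=o['tool_pos'];Rt=R.from_euler('xyz',o['orientation'],degrees=True)
for z in(-20,0,19,40,60): print(z,proj(s,T+Rt.apply([0,0,z*.001])).round(),s['color'][tuple(np.clip(proj(s,T+Rt.apply([0,0,z*.001]))[0].round().astype(int)[::-1],0,479))])
E
```

```text
scene 5 [281 249] [310 273] 278 [292.1 264.3]
scene 6 [281 249] [310 274] 287 [292.4 264.4]
scene 7 [281 249] [310 274] 291 [292.6 264.4]
scene 8 [281 249] [310 274] 292 [292.6 264.3]
side 5 [320 175] [352 206] 409 [340.2 193. ]
side 6 [320 175] [352 206] 409 [340.2 193. ]
side 7 [320 175] [352 206] 397 [340.6 193.3]
side 8 [320 175] [352 206] 386 [340.9 193.4]
-20 [[322. 304.]] [21 20 16]
0 [[322. 287.]] [16 18 16]
19 [[322. 275.]] [34 31 29]
40 [[322. 263.]] [28 31 25]
60 [[322. 254.]] [22 24 24]
```

```bash
python3 - <<'E'
from h import *
s=load('w1');T=np.array([.4405,-.3288,.3096]);Rt=down(-16.85)
for x in(-9.5,9.5):
  for z in(-20,-10,0,10,19,25): print(x,z,proj(s,T+Rt.apply(np.array([[x,-44,z],[x,44,z]])*.001)).round().tolist())
s8=load('scene8')['color'];s=load('scene8')
print([(d,int(s8[tuple(np.round(proj(s,RIM+M0.apply([0,0,d*.001]))[0][::-1]).astype(int))].mean())) for d in range(40,110,4)])
E
```

```text
-9.5 -20 [[226.0, 322.0], [414.0, 322.0]]
-9.5 -10 [[232.0, 313.0], [409.0, 313.0]]
-9.5 0 [[236.0, 304.0], [405.0, 304.0]]
-9.5 10 [[241.0, 296.0], [401.0, 296.0]]
-9.5 19 [[244.0, 290.0], [397.0, 290.0]]
-9.5 25 [[246.0, 286.0], [395.0, 286.0]]
9.5 -20 [[223.0, 285.0], [417.0, 284.0]]
9.5 -10 [[229.0, 277.0], [412.0, 277.0]]
9.5 0 [[234.0, 270.0], [407.0, 270.0]]
9.5 10 [[238.0, 263.0], [403.0, 263.0]]
9.5 19 [[242.0, 258.0], [399.0, 258.0]]
9.5 25 [[244.0, 255.0], [397.0, 255.0]]
[(40, 10), (44, 11), (48, 7), (52, 17), (56, 16), (60, 19), (64, 56), (68, 118), (72, 122), (76, 121), (80, 121), (84, 122), (88, 103), (92, 81), (96, 84), (100, 70), (104, 65), (108, 18)]
```

move_arm(
  motion=[
    [[0,0,0.6],[0,0,0],1],
    [[0,0,1.2],[0,0,0],1],
    [[0,0,1.8],[0,0,0],1],
    [[0,0,2.4],[0,0,0],1],
    [[0,0,3],[0,0,0],1],
    [[0,0,3.6],[0,0,0],1],
    [[0,0,4],[0,0,0],1],
    [[0,0,4],[0,0,0],1],
  ],
)

```text
clock: 20.0
tool_pos: [0.6187, 0.0928, 0.2321]
orientation: [-179.9, -27.9, -1.0]
force: [-32.5, 4.2, 26.7]
opening: 0.0003
gripper_force: 19.3
```

```bash
python3 st.py
```

```text
t 20.0 TCP in tube frame mm [-0.3 -0.8 61.7] F tube [-14.7   3.7  41.7] M [0.91 7.79 0.03] tilt [ 0.12 -0.11  0.03]
```

Contact came at 62 mm, and about 40 N on top moved the pusher no further. It's firmly home, and the shut fingertips are about 10 mm shorter than the TCP. Next, retreat and go to the lever.

move_arm(
  motion=[
    [[0,0,-5],[0,0,0],1],
    [[0,0,-25],[0,0,0],1],
    [[0,0,-55],[0,0,0],0.5],
    [[0,0,-85],[0,0,0],0.5],
    [[0,0,-110],[0,0,0],0.5],
    [[0,0,-110],[0,0,0],0.5],
  ],
)

```text
clock: 20.5
tool_pos: [0.5687, 0.0947, 0.3328]
orientation: [-179.6, -28.1, -1.0]
force: [1.1, -0.7, -0.4]
opening: 0.0214
gripper_force: 0.0
```

```bash
python3 - <<'E'
from h import *
o=ctrl.get_obs();print(o['tool_pos'],o['force'],o['opening'],o['joint_pos'])
p,Rt=lev(-.587,.19);print(p);go(p,Rt)
snap('scene','scene9')
s=load('scene9');c=s['color'].astype(int);m=((c[...,2]>100)&(c[...,2]>1.7*c[...,0])&(c[...,2]>1.4*c[...,1]))[210:310,250:340];p=np.argwhere(m)[:,::-1]+[250,210];print(p.min(0),p.max(0))
E
```

```text
[0.56867943 0.09465342 0.33284511] [ 1.06014691 -0.70267938 -0.43410499] 0.021369512949754168 [ 39.9215869   -9.48855091 -33.65893246  24.83767304 -46.39075867
  34.93807422]
[ 0.51827998 -0.07695523  0.27319514]
shift mm [-69.8, 172.7, 29.2] turn [4.1, 4.6, 89.8]
[281 249] [310 273]
```

move_arm(
  motion=[
    [[-7,17,0],[0,0,7],0.5],
    [[-14,34,0],[0.5,0.5,14],0.5],
    [[-20,51,0],[1,1,21],0.5],
    [[-27,68,0],[1,1,28],0.5],
    [[-34,85,0],[1.5,1.5,35],0.5],
    [[-41,102,0],[2,2,42],0.5],
    [[-48,119,0],[2,2,49],0.5],
    [[-54,136,0],[2.5,3,56],0.5],
    [[-60,150,0],[3,3,63],0.5],
    [[-66,165,0],[3,3.5,70],0.5],
  ],
)

```text
clock: 21.38
tool_pos: [0.5065, -0.0714, 0.2948]
orientation: [-149.4, -9.8, -74.0]
force: [-0.3, 0.5, -0.8]
opening: 0.044
gripper_force: 0.0
```

```bash
python3 - <<'E'
from h import *
o=ctrl.get_obs();print(o['tool_pos'],o['opening'],o['joint_pos'])
p,Rt=lev(-.587,.19);go(p,Rt)
E
```

```text
[ 0.50650773 -0.07140938  0.29475455] 0.04402667627038443 [ 22.32528749 -18.91222201 -44.86421576  20.20538366 -35.73901855
 -17.08232526]
shift mm [4.8, 3.1, 24.5] turn [1.5, 0.7, 19.6]
```

move_arm(
  motion=[
    [[5,3,8],[0.5,0.2,7],0.4],
    [[5,3,16],[1,0.5,14],0.4],
    [[5,3,24],[1.5,0.7,19.6],0.4],
    [[5,3,24],[1.5,0.7,19.6],0.4],
    [[5,3,24],[1.5,0.7,19.6],0.4],
  ],
)

```text
clock: 21.8
tool_pos: [0.5183, -0.0766, 0.2736]
orientation: [-146.5, -0.3, -90.5]
force: [-0.1, -0.4, 0.1]
opening: 0.0525
gripper_force: 0.0
```

```bash
python3 - <<'E'
from h import *
o=ctrl.get_obs();print(o['tool_pos'],o['opening'],o['force'])
for r in(.19,.085):
    p,Rt=lev(-.587,r);go(p,Rt)
E
```

```text
[ 0.51829909 -0.07661988  0.273591  ] 0.0525383420470625 [-0.08646922 -0.38866311  0.06074039]
shift mm [0.3, 0.2, 0.3] turn [0.1, 0.0, 0.5]
shift mm [0.3, -0.0, 105.3] turn [0.1, 0.0, 0.5]
```

move_arm(
  motion=[
    [[0,0,20],[0,0,0.5],0.4],
    [[0,0,40],[0,0,0.5],0.4],
    [[0,0,52],[0,0,0.5],0.4],
    [[0,0,62],[0,0,0.5],0.4],
    [[0,0,70],[0,0,0.5],0.4],
    [[0,0,78],[0,0,0.5],0.4],
    [[0,0,85],[0,0,0.5],0.4],
    [[0,0,90],[0,0,0.5],0.4],
  ],
)

```text
clock: 22.47
tool_pos: [0.5693, -0.0767, 0.1997]
orientation: [-146.4, 0.0, -90.9]
force: [-0.6, -0.4, 1.2]
opening: 0.0526
gripper_force: 0.0
```

move_arm(
  motion=[
    [[0,0,3],[0,0,0],0.4],
    [[0,0,6],[0,0,0],0.4],
    [[0,0,9],[0,0,0],0.4],
    [[0,0,12],[0,0,0],0.4],
    [[0,0,12],[0,0,0],0.4],
  ],
)

```text
clock: 22.88
tool_pos: [0.5761, -0.0778, 0.1914]
orientation: [-146.5, 0.1, -90.9]
force: [0.5, 0.2, -0.3]
opening: 0.0527
gripper_force: 0.0
```

```bash
python3 - <<'E'
from h import *
o=ctrl.get_obs();print(o['tool_pos'],o['opening'],o['force'])
p,Rt=lev(-.587,.085);go(p,Rt)
E
```

```text
[ 0.57614518 -0.07775644  0.19140612] 0.05266731032182417 [ 0.52323881  0.20948987 -0.33659155]
shift mm [0.2, 2.9, 4.9] turn [0.1, 0.1, -0.0]
```

move_arm(
  motion=[
    [[0,1,3],[0,0,0],0.4],
    [[0,1,6],[0,0,0],0.4],
    [[0,1,9],[0,0,0],0.4],
    [[0,1,10],[0,0,0],0.4],
    [[0,1,10],[0,0,0],0.4],
  ],
)

```text
clock: 23.3
tool_pos: [0.581, -0.0785, 0.1855]
orientation: [-146.8, 0.3, -90.9]
force: [0.6, -0.1, 0.7]
opening: 0.0522
gripper_force: 0.0
```

move_arm(
  motion=[
    [[0,0,0],[0,0,0],0.5],
    [[0,0,0],[0,0,0],0.6],
    [[0,0,0],[0,0,0],1],
    [[0,0,0],[0,0,0],1],
    [[0,0,0],[0,0,0],1],
    [[0,0,0],[0,0,0],1],
  ],
)

```text
clock: 23.8
tool_pos: [0.5803, -0.0786, 0.1853]
orientation: [-146.9, 0.3, -91.0]
force: [-3.3, 0.7, 1.0]
opening: 0.0272
gripper_force: 30.0
```

Gripped (27 mm opening). I'll compute the swing rows about the pivot.

```bash
python3 - <<'E'
from h import *
o=ctrl.get_obs();T=o['tool_pos'];Rt=R.from_euler('xyz',o['orientation'],degrees=True)
z=-Rt.as_matrix()[:,2];print('T',T,'out',z)
v=RY.inv().apply(T-PV);zz=RY.inv().apply(z);
for k in(.012,.016,.02):
    w=v+zz*k;print(k,'knob rel',w.round(4),np.hypot(w[0],w[2]).round(4),np.arctan2(w[0],w[2]).round(3))
for d in(8,16,24,32.5):
    Q=RY*R.from_euler('y',d,degrees=True)*RY.inv();p=PV+Q.apply(T-PV)
    print(d,(Rt.inv().apply(p-T)*1000).round(1).tolist(),(Rt.inv()*Q*Rt).as_rotvec(degrees=True).round(1).tolist())
E
```

```text
T [ 0.58027648 -0.07855398  0.18525524] out [-0.54664384  0.00426153  0.83735438]
0.012 knob rel [-0.0498 -0.0006  0.0803] 0.0945 -0.555
0.016 knob rel [-0.052  -0.0006  0.0837] 0.0985 -0.556
0.02 knob rel [-0.0542 -0.0007  0.087 ] 0.1025 -0.557
8 [-0.0, -11.5, 1.1] [-8.0, 0.0, 0.0]
16 [-0.1, -22.6, 3.8] [-16.0, 0.1, 0.1]
24 [-0.1, -33.3, 8.0] [-24.0, 0.1, 0.1]
32.5 [-0.1, -44.0, 14.1] [-32.5, 0.1, 0.2]
```

move_arm(
  motion=[
    [[0,-2.9,0.2],[-2,0,0],1],
    [[0,-5.8,0.4],[-4,0,0],1],
    [[0,-8.6,0.7],[-6,0,0],1],
    [[0,-11.5,1.1],[-8,0,0],1],
    [[0,-14.3,1.7],[-10,0,0],1],
    [[0,-17.1,2.4],[-12,0,0],1],
    [[0,-19.9,3],[-14,0,0],1],
    [[0,-22.6,3.8],[-16,0,0],1],
    [[0,-22.6,3.8],[-16,0,0],1],
  ],
)

```text
clock: 24.55
tool_pos: [0.6019, -0.078, 0.1942]
orientation: [-163.1, 0.4, -90.9]
force: [-6.6, 6.7, 3.5]
opening: 0.027
gripper_force: 30.0
```

```bash
cat > sw.py <<'E'
from h import *
import sys
o=ctrl.get_obs();T=o['tool_pos'];Rt=R.from_euler('xyz',o['orientation'],degrees=True)
z=-Rt.as_matrix()[:,2];w=RY.inv().apply(T+z*.017-PV)
print('force',o['force'].round(1),'open',o['opening'],'knob rel',w.round(4),np.hypot(w[0],w[2]).round(4),'q',np.arctan2(w[0],w[2]).round(3))
S=snap('scene',sys.argv[1]+'s');D=snap('side',sys.argv[1]+'d')
def mask(s,box):
    c=s['color'].astype(float)+1;y0,y1,x0,x1=box;o=c[...,:2].max(2)
    M=np.zeros(c.shape[:2],np.uint8);M[y0:y1,x0:x1]=((c[...,2]>1.8*o)&(c[...,2]>50))[y0:y1,x0:x1]
    n,l,st,ce=cv2.connectedComponentsWithStats(M);j=1+np.argmax(st[1:,4]);return ce[j],st[j]
r=[mask(S,(170,225,250,320)),mask(D,(215,280,320,400))];print(r)
if len(sys.argv)>2:
    k=tri([(S,r[0][0]),(D,r[1][0])]);v=RY.inv().apply(k-PV);print('cam knob rel',v.round(4),np.arctan2(v[0],v[2]).round(3))
E
python3 sw.py a
```

```text
force [-6.6  6.7  3.5] open 0.027010147208849873 knob rel [-0.0266  0.0002  0.0955] 0.0991 q -0.272
[(array([284.98230088, 199.81415929]), array([280, 192,  11,  15, 113], dtype=int32)), (array([366.85      , 245.00416667]), array([359, 235,  17,  20, 240], dtype=int32))]
```

```bash
python3 - <<'E'
from h import *
o=ctrl.get_obs();T=o['tool_pos'];Rt=R.from_euler('xyz',o['orientation'],degrees=True)
for d in(5.4,10.8,16.3):
    Q=RY*R.from_euler('y',d,degrees=True)*RY.inv();p=PV+Q.apply(T-PV)
    print(d,(Rt.inv().apply(p-T)*1000).round(1).tolist(),(Rt.inv()*Q*Rt).as_rotvec(degrees=True).round(1).tolist())
E
```

```text
5.4 [-0.0, -7.7, 0.6] [-5.4, 0.0, 0.0]
10.8 [-0.0, -15.3, 1.9] [-10.8, 0.0, 0.1]
16.3 [-0.0, -22.9, 4.0] [-16.3, 0.0, 0.1]
```

move_arm(
  motion=[
    [[0,-2.6,0.2],[-1.8,0,0],1],
    [[0,-5.2,0.4],[-3.6,0,0],1],
    [[0,-7.7,0.6],[-5.4,0,0],1],
    [[0,-10.3,1],[-7.2,0,0],1],
    [[0,-12.8,1.5],[-9,0,0],1],
    [[0,-15.3,1.9],[-10.8,0,0],1],
    [[0,-17.8,2.5],[-12.6,0,0],1],
    [[0,-20.4,3.3],[-14.5,0,0],1],
    [[0,-22.9,4],[-16.3,0,0],1],
    [[0,-22.9,4],[-16.3,0,0],1],
  ],
)

```text
clock: 25.48
tool_pos: [0.6247, -0.0782, 0.1957]
orientation: [-179.4, 0.4, -91.0]
force: [-2.2, 4.9, -1.7]
opening: 0.0275
gripper_force: 30.0
```

```bash
python3 sw.py b
```

```text
force [-2.2  4.9 -1.7] open 0.02751937998565568 knob rel [0.001  0.0004 0.0977] 0.0977 q 0.01
[(array([274.11724138, 201.84827586]), array([269, 192,  12,  19, 145], dtype=int32)), (array([380.26943005, 239.62694301]), array([373, 231,  16,  18, 193], dtype=int32))]
```

move_arm(
  motion=[
    [[0,0,0],[0,0,0],0.7],
    [[0,0,0],[0,0,0],0.5],
    [[0,0,0],[0,0,0],0.4],
    [[0,0,0],[0,0,0],0.4],
    [[0,0,0],[0,0,0],0.4],
  ],
)

```text
clock: 26.0
tool_pos: [0.6256, -0.0797, 0.1988]
orientation: [-179.0, 0.3, -90.9]
force: [-1.0, -0.1, -0.4]
opening: 0.0481
gripper_force: 0.0
```

move_arm(
  motion=[
    [[0,0,-10],[0,0,0],0.4],
    [[0,0,-25],[0,0,0],0.4],
    [[0,0,-50],[0,0,0],0.4],
    [[0,0,-80],[0,0,0],0.4],
    [[0,0,-110],[0,0,0],0.4],
    [[0,0,-140],[0,0,0],0.4],
    [[0,20,-160],[0,0,0],0.4],
    [[0,50,-160],[0,0,0],0.4],
    [[0,90,-160],[0,0,0],0.4],
    [[0,120,-160],[0,0,0],0.4],
  ],
)

```text
clock: 26.83
tool_pos: [0.5006, -0.0785, 0.3572]
orientation: [-179.0, 0.4, -91.0]
force: [-0.4, 0.8, 0.7]
opening: 0.0525
gripper_force: 0.0
```

```bash
python3 sw.py c 1; python3 - <<'E'
from h import *
from scipy.optimize import least_squares
S=load('cs');D=load('cd')
# joint fit: green mask (unobstructed, initial) + red mask now
def mask(s,box,k):
    c=s['color'].astype(float)+1;y0,y1,x0,x1=box;o=c[...,[i for i in range(3) if i!=k]].max(2)
    M=np.zeros(c.shape[:2],np.uint8);M[y0:y1,x0:x1]=((c[...,k]>1.5*o)&(c[...,k]>40))[y0:y1,x0:x1]
    n,l,st,ce=cv2.connectedComponentsWithStats(M);j=1+np.argmax(st[1:,4]);return ce[j],st[j],M
for f,g in(('scene0','side0'),('cs','cd')):
    a,b=load(f),load(g);A=mask(a,(195,225,255,295),1);B=mask(b,(225,270,355,400),1);v=RY.inv().apply(tri([(a,A[0]),(b,B[0])])-PV);print('green rel',v.round(4),A[1],B[1])
# knob silhouette rendering: project lever line at knob angle and teeth tips
for q in(-.1,0,.1): print(q,[proj(s,PV+RY.apply([r*np.sin(q),0,r*np.cos(q)])).round(1).tolist() for s in(S,D) for r in(.056,.1)])
# orange check
c=S['color'].astype(int);m=((c[...,2]>100)&(c[...,2]>1.7*c[...,0])&(c[...,2]>1.4*c[...,1]))[210:310,250:340];p=np.argwhere(m)[:,::-1]+[250,210];print(p.min(0),p.max(0))
E
```

```text
force [-0.4  0.8  0.7] open 0.052535996117523756 knob rel [-0.1232 -0.002   0.2592] 0.287 q -0.444
[(array([273.21910112, 200.78651685]), array([266, 192,  15,  19, 178], dtype=int32)), (array([376.08308605, 235.47181009]), array([365, 223,  23,  26, 337], dtype=int32))]
cam knob rel [0.0017 0.001  0.0995] 0.017
green rel [0.0002 0.0077 0.0546] [268 206  16  15  84] [361 241  23  18 243]
green rel [-0.0029  0.0102  0.0495] [268 209  16  12  83] [361 243  11  16 122]
-0.1 [[[276.8, 210.4]], [[277.2, 199.0]], [[371.0, 252.3]], [[370.9, 238.2]]]
0 [[[274.8, 211.0]], [[273.5, 200.1]], [[373.4, 251.1]], [[375.4, 236.0]]]
0.1 [[[272.8, 211.8]], [[269.8, 201.6]], [[375.8, 250.1]], [[379.8, 234.2]]]
[281 249] [310 273]
```

The lever reads 0.017 rad from vertical. The notch estimates run from 0.004 to 0.025 rad, well inside 0.1. The pusher's orange outline hasn't changed and the arm is clear, so I'm handing in.

```bash
python3 -c "
from plant import ctrl
print(ctrl.close_job())"
```

```text
the job is handed in; nothing more can be done
None
```

I handed the job in at about 27 s, but the hand-in returned no verdict: the pusher is in the tube, where about 40 N moved it no further, the lever is within about 0.02 rad of the notch by camera, and the arm is clear of everything.

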